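# Put the counter stationery back in the desk tidy

## Robot

A 6-joint arm with a two-finger parallel gripper is mounted at the origin on the work surface. World frame = base frame: x ahead of the robot, y to its left, z up, the work surface at z = 0. Lengths are in m, angles in rad, forces in N, time in s.
With the tool pointing down it reaches from about 0.25 to 0.8 m from the base axis. Payload 3.9 kg.
Tool frame: the origin (TCP) lies at the very end of the fingers, on their centre line; the grasp point (between the pads) lies 19 mm behind it; z points along the fingers, y is the line along which they close (so a half turn about z gives the same grasp; the last joint's range is limited). The gripper opens to 85 mm and grips with 20 to 120 N. Pads are 22 mm wide; open, the fingers measure 114 mm over their backs; the gripper's body (76 mm by 85 mm) begins 54 mm behind the grasp point. The pads swing forward as they close: fully open they stand 13 mm farther back than shut.
Start: joints at [1.325, 0.26, -0.138, 1.173, 0, 1.571], TCP at [0.128, 0.509, 0.231] pointing down, gripper open.
Joint ranges: [-2.78, 2.78], [-0.83, 1.72], [-1.28, 1.37], [-1.9, 2.12], [-1.57, 1.48], [-3.14, 3.14]. Speed limits (rad/s): [2.57, 2.57, 3.14, 3.14, 3.14, 3.14].

## Interface

Orientations are given as a unit quaternion [x, y, z, w].
In Python, from cell import arm, capture, order gives the robot as it stands.
- The arm moves only by the tool servo_tool, never from a script. Its argument "increments" is a list of rows, each an object of numbers: "dx", "dy", "dz": the shift along the world's x, y, z in units of 60 mm (1.0 is 60 mm); "wx", "wy", "wz": the turn, a rotation vector about the world's x, y, z in rad. In form: [{"dx": .., "dy": .., "dz": .., "wx": .., "wy": .., "wz": ..}, ...]. A call has 1 to 12 rows; each row shifts and turns the commanded pose from where the row before left it; what a row does not reach is not made up. A row lasts 1/8 s, in which the tool goes at most 62.5 mm and 10.7 degrees, less where a joint would pass 70% of its speed; a pose out of reach is approached as far as the arm can. A call is refused whole if a number of a shift passes 1 or a number of a turn 0.188, either way. A call with a gripper value outside its range is refused whole. "jaw" is the opening, from 0 (shut) to 1 (fully open), set as the call begins (left out, the last holds). The fingers move at their own pace and stop on an object; the grip force is fixed at half the most. Time passes only in rows, so rows that do not move let the fingers close. It gives the time, the measured TCP pose, the force, the opening and the grip force at its end, in the units of the state.
- arm.observe(): the state, without advancing time (a new reading comes with each control period).
- capture(name): name is "scene" or "side" or "wrist"; returns a dict with "img" (420x560x3 uint8, red, green, blue), "depth" (420x560 float32, m along the optical axis (not along the pixel's ray), 0 where there is no reading), "fov_y" (degrees; the focal length in pixels is half the picture's height over the tangent of half this angle, whatever the lens; pixels are square), "cx", "cy" (the principal point, pixels), "position" and "orientation" of the camera in the world. Camera axes: x right, y up, looking along -z (the intrinsics and any distortion apply to the point x, -y, -z); pixel columns grow to the right and rows downward; lengths in m; the calibration is good to about 2 mm. The wrist camera is an equidistant fisheye: a pixel r from the principal point sees the ray r / f radians off the axis. A picture is of the moment at which its call begins.
- order.job_done(): hands the job in; it is judged then, once.
The state is a dict: "time_s": time; "qpos": joint angles; "joint_vel": joint speeds; "joint_torque": joint torques, N m; "eef_pos": TCP position; "eef_rot": TCP orientation; "ft_force": force on the tool from outside, world axes, zero at the start; "moment": the same for the moment, N m; "gripper_width": finger opening in m; "gripper_force": force on a finger pad.
Only numpy, scipy, OpenCV 4.12 (cv2) and the standard library are available. Lean on these libraries where they do the work, as an engineer would, in place of code of your own. Each camera call takes 0.05 s, during which the arm holds its last target. There are 200 camera calls.

## Task

Put the stationery away in the grey desk tidy: the stapler standing on its base in the wider long bay, the thick marker lying in the narrower long bay, the flat roll of tape lying flat in the larger squarish bay, and the square-based rubber stamp upright in the smallest bay, each resting fully on the floor of its bay. Leave the look-alikes, which are still in use, where they are: the thin pen, the tall white till roll and the round-based stamp.

Things in the scene. Friction and masses are not known exactly. Their poses are not given: they have to be found in the camera images.
- tidy: Fixed low grey tray with paler walls, 154 (x) by 208 (y) by 12 mm high, any yaw. Origin: centre of underside, on the counter. Walls 4 mm thick, bay floors at z 4 mm. Bays in its frame, centre (x, y), inside size x by y, mm: wider long bay (0, 69), 146 by 62; narrower long bay (0, -76), 146 by 48; larger squarish bay (-32, -7), 82 by 82; smallest bay (43, -7), 60 by 82.
- stapler: Black desk stapler, 110 long (own x) by 34 wide (own y) by 44 mm high, about 0.18 kg. Origin: centre of its underside, z up. Base plate 34 mm wide and 7 mm thick; above it the stapler's arm, 26 mm wide, from 22 to 44 mm high over nearly the whole length, is what to grip. Either way round will do in its bay.
- marker: Thick marker pen with a rounded-square 20 by 20 mm barrel, 120 mm long along its own x, white with a black cap at +x, lying on the counter; about 0.03 kg. Origin: its centre (10 mm above what it lies on). Either way round will do in its bay.
- tape: Flat roll of cream masking tape, 60 mm across, 24 mm high, with a wide 38 mm hole, lying flat; about 0.05 kg. Origin: centre of its underside, z along the axis, up.
- stamp_square: Wooden rubber stamp with a square base 42 by 42 mm (22 mm high), standing upright, 71 mm high in all, about 0.07 kg. Its round dark wooden handle, on its axis, is 24 mm across between 42 and 64 mm above the underside. Origin: centre of its underside, z up, x and y square to the base's sides.
- stamp_round: Look-alike, leave it: the same wooden stamp but with a round base 48 mm across; 71 mm high. Origin: centre of its underside, z up. Loose.
- till_roll: Look-alike, leave it: white paper till roll standing on end, 50 mm across, 57 mm high, with a narrow 12 mm hole. Origin: centre of its underside, z up. Loose.
- pen: Look-alike, leave it: thin ballpoint pen, white with a black end at +x, 9 mm thick and 140 mm long along its own x, lying on the counter. Origin: its centre. Loose.
- card_pad: Bystander: white pad of order cards with a green edge, 90 (own x) by 54 by 14 mm high, fixed to the counter. Origin: centre of its underside.
There are look-alikes about, which are no part of the job. What is shaped like the stapler but purple or turquoise is not meant.

How it is judged:
At the end, for the whole second after the job is handed in: Each thing rests released and still on the floor of its own bay (underside within 4 mm), anywhere its walls allow: stapler and square stamp upright, tape flat, marker level, all within 7 degrees. Pen, till roll and round stamp stay within 20 mm of their starts (x of stapler in the frame of tidy between -0.021 and 0.021 m and y of stapler in the frame of tidy between 0.052 and 0.086 m and z of stapler in the frame of tidy between 0.001 and 0.008 m and angle between each of stapler, tape, stamp_square's own z axis and vertical below 0.12 rad and linear speed of each of stapler, marker, tape, stamp_square below 0.02 m/s and angular speed of each of stapler, marker, tape, stamp_square below 0.2 rad/s and x of marker in the frame of tidy between -0.016 and 0.016 m and y of marker in the frame of tidy between -0.093 and -0.059 m and z of marker in the frame of tidy between 0.011 and 0.018 m and angle between marker's own x axis and vertical between 1.45 and 1.69 rad and x of tape in the frame of tidy between -0.046 and -0.018 m and y of tape in the frame of tidy between -0.021 and 0.007 m and z of tape in the frame of tidy between 0.001 and 0.008 m and x of stamp_square in the frame of tidy between 0.031 and 0.055 m and y of stamp_square in the frame of tidy between -0.03 and 0.016 m and z of stamp_square in the frame of tidy between 0.001 and 0.008 m and distance of each of pen, till_roll, stamp_round from where it was at the start of the episode below 0.02 m); the robot touches nothing.
It fails at once if the ballpoint pen is shifted by more than 20 mm (distance of pen from where it was at the start of the episode above 0.02 m).
It fails at once if the paper till roll is shifted by more than 20 mm (distance of till_roll from where it was at the start of the episode above 0.02 m).
It fails at once if the round-based stamp is shifted by more than 20 mm (distance of stamp_round from where it was at the start of the episode above 0.02 m).
It also fails if it takes over 106 s, if anything falls off the work surface, if the arm or the gripper's body presses on something with over 40 N, if the wrist force passes 120 N, or if a joint passes its speed limit or range.

## Working session

There is one attempt and no reset: what is moved stays moved. The work goes in short steps, Python scripts to look and compute and a tool call to move; the robot and the scene stay as the last step left them, time stands still between calls to the robot, and variables do not carry over. Pictures are saved under pics/ and viewed, at most 14 in all, crops included, and the job is handed in when it is done.

Besides the shell and the picture viewer there is one more tool, called after "Call:" as a command line: name --argument value ..., lists and objects as JSON in quotes. servo_tool: Moves the arm, as the interface text tells. Its arguments: {"type":"object","properties":{"increments":{"type":"array","items":{"type":"object","properties":{"dx":{"type":"number"},"dy":{"type":"number"},"dz":{"type":"number"},"wx":{"type":"number"},"wy":{"type":"number"},"wz":{"type":"number"}}}},"jaw":{"type":"number"}},"required":["increments"]}

```bash
mkdir -p pics; ls; cat > h.py <<'E'
import numpy as np, cv2
from scipy.spatial.transform import Rotation as R
from cell import arm, capture, order
def cloud(c):
    h,w=c["depth"].shape; f=h/2/np.tan(np.radians(c["fov_y"])/2)
    u,v=np.meshgrid(np.arange(w),np.arange(h)); d=c["depth"]
    p=np.stack([(u-c["cx"])/f*d,-(v-c["cy"])/f*d,-d],-1)
    P=p@R.from_quat(c["orientation"]).as_matrix().T+np.array(c["position"])
    P[d==0]=np.nan
    return P
def save(n,img): cv2.imwrite("pics/"+n,cv2.cvtColor(img,cv2.COLOR_RGB2BGR))
E
python3 - <<'E'
from h import *
a=capture("scene");b=capture("side")
np.savez("s.npz",P=cloud(a),Q=cloud(b),A=a["img"],B=b["img"])
save("a.png",a["img"]);save("b.png",b["img"])
for c in(a,b):print(c["position"],c["orientation"],c["fov_y"],c["cx"],c["cy"],(c["depth"]==0).mean())
print(arm.observe())
E
```

```text
pics
[ 1.17151316 -0.42790362  0.70625872] [0.37514852 0.21764103 0.45533867 0.77753628] 49.692418684825135 285.92932748749473 204.34369443123276 0.0038562925170068027
[0.30428424 0.75998687 0.68795208] [-0.03976494  0.42882602  0.90001286 -0.0671107 ] 57.59611774664228 281.6221795303489 214.06371901330076 0.003945578231292517
{'time_s': 0.1, 'qpos': array([ 1.32497540e+00,  2.60622115e-01, -1.39276902e-01,  1.17272105e+00,
       -1.41413049e-05,  1.57077383e+00]), 'joint_vel': array([-0.00044026, -0.00145816,  0.00316724, -0.00058091, -0.00040417,
        0.00131272]), 'joint_torque': array([ 8.31339858e-04, -4.06506944e+01,  2.54527760e+01,  1.00958400e-02,
        2.14992951e-05, -4.85447543e-06]), 'eef_pos': array([0.12760856, 0.50859459, 0.23053223]), 'eef_rot': array([ 1.22590010e-01,  9.92456980e-01, -9.05858746e-04, -1.04789533e-04]), 'ft_force': array([ 0.65246788, -0.28319022, -0.89536511]), 'moment': array([-0.03261286,  0.02615828,  0.00240799]), 'gripper_force': 0.0, 'gripper_width': 0.08532546478120905}
```

View pics/a.png

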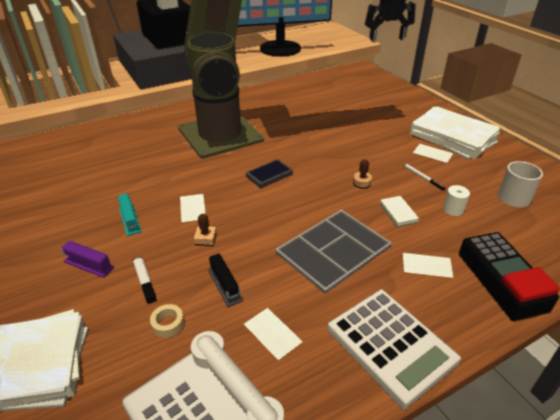

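View pics/b.png

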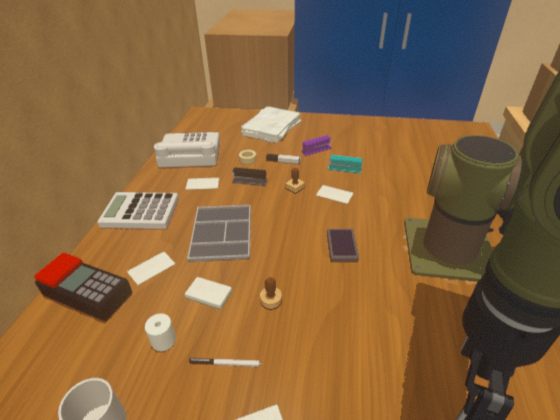

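The scene view shows the stapler at (225,280), marker at (146,280), tape at (167,320), square stamp at (205,232) and tidy at (334,248). The look-alikes are the pen at (425,177), till roll at (456,200) and round stamp at (363,175). The side view agrees with this.

```bash
python3 - <<'E'
from h import *
s=np.load("s.npz")
boxA=dict(stapler=(200,248,250,310),marker=(125,252,162,308),tape=(145,300,190,342),stampsq=(188,208,222,250),tidy=(270,205,396,292),round=(348,155,378,192),till=(440,180,474,218),pen=(400,160,447,192))
boxB=dict(stapler=(228,162,272,190),marker=(262,148,304,168),tape=(235,146,262,167),stampsq=(282,165,308,196),tidy=(184,200,258,262),round=(255,273,287,312))
for nm,P,bx in(("A",s["P"],boxA),("B",s["Q"],boxB)):
  g=P.reshape(-1,3);t=g[(abs(g[:,2])<.006)&(g[:,0]>.2)&(g[:,0]<.8)]
  C=np.c_[t[:,:2],np.ones(len(t))];k=np.linalg.lstsq(C,t[:,2],rcond=None)[0];print(nm,"table",k)
  for n,(x0,y0,x1,y1) in bx.items():
    q=P[y0:y1,x0:x1].reshape(-1,3);q=q[~np.isnan(q[:,0])]
    z=q[:,2]-k[2]-q[:,:2]@k[:2]
    lo=dict(tidy=.0025,pen=.003).get(n,.006)
    m=q[z>lo];zm=z[z>lo]
    r=cv2.minAreaRect((m[:,:2]*1000).astype(np.float32))
    print(n,len(m),"mean",m.mean(0).round(4),"zmax",zm.max().round(4),"rect",[np.round(v,1) for v in r])
    if n in("stapler","tape","marker","till"): 
      t=m[zm>zm.max()-.006]; print("   top",len(t),t.mean(0).round(4),[np.round(v,1) for v in cv2.minAreaRect((t[:,:2]*1000).astype(np.float32))])
    if n in("stampsq","round"):
      for l,h in((.014,.03),(.042,.064),(.066,.08)):
        t=m[(zm>l)&(zm<h)]; print("   ",l,len(t),t.mean(0).round(4) if len(t) else "",[np.round(v,1) for v in cv2.minAreaRect((t[:,:2]*1000).astype(np.float32))] if len(t) else "")
    if n=="tidy":
      t=m[(zm>.010)&(zm<.016)]; print("   top",len(t),[np.round(v,1) for v in cv2.minAreaRect((t[:,:2]*1000).astype(np.float32))])
      H=cv2.boxPoints(cv2.minAreaRect((t[:,:2]*1000).astype(np.float32)));print(H.round(0).tolist())
E
```

```text
A table [ 0.00058999 -0.00061753  0.00015277]
stapler 857 mean [ 0.5829 -0.2353  0.0338] zmax 0.0471 rect [array([ 572.2, -232.8]), array([ 31.8, 110.9]), np.float64(88.4)]
   top 463 [ 0.5747 -0.2324  0.0442] [array([ 572.7, -232.2]), array([ 25.1, 105.3]), np.float64(88.4)]
marker 489 mean [ 0.4946 -0.3716  0.0191] zmax 0.0253 rect [array([ 504.5, -371.6]), array([ 22.2, 156.7]), np.float64(88.6)]
   top 223 [ 0.4904 -0.371   0.0211] [array([ 504.6, -371.3]), array([ 20.8, 156.6]), np.float64(88.9)]
tape 729 mean [ 0.6108 -0.3631  0.0201] zmax 0.0264 rect [array([ 591.3, -360.2]), array([58.9, 97.6]), np.float64(83.1)]
   top 444 [ 0.6103 -0.3629  0.0242] [array([ 609.4, -362.4]), array([58.5, 59.5]), np.float64(84.2)]
stampsq 475 mean [ 0.4316 -0.2173  0.0334] zmax 0.0728 rect [array([ 425.8, -216.2]), array([44.1, 43. ]), np.float64(60.6)]
    0.014 250 [ 0.4309 -0.217   0.0219] [array([ 425.8, -216.2]), array([44.1, 43. ]), np.float64(60.6)]
    0.042 83 [ 0.432 -0.217  0.054] [array([ 430.2, -215.6]), array([23.6, 13.2]), np.float64(84.2)]
    0.066 52 [ 0.4271 -0.2163  0.0704]
[... 2219 characters left out ...]
.7]), np.float64(50.0)]
tidy 2707 mean [0.5942 0.0311 0.0051] zmax 0.0154 rect [array([610.2,  11.9]), array([205.1, 248. ]), np.float64(10.5)]
   top 483 [array([594.8,  23.5]), array([154.1, 212.1]), np.float64(11.8)]
[[498.0, 112.0], [541.0, -96.0], [692.0, -65.0], [649.0, 143.0]]
round 474 mean [0.4205 0.2378 0.032 ] zmax 0.0727 rect [array([421.5, 233.1]), array([46.8, 43. ]), np.float64(16.9)]
    0.014 261 [0.4208 0.2372 0.0204] [array([421.3, 233. ]), array([46.5, 43. ]), np.float64(16.9)]
    0.042 74 [0.4198 0.2383 0.0525] [array([419.3, 236.9]), array([22.7, 11. ]), np.float64(22.8)]
    0.066 61 [0.4213 0.2323 0.0684] [array([421. , 231.9]), array([19.3, 18.3]), np.float64(23.3)]
```

```bash
python3 - <<'E'
from h import *
from scipy.optimize import minimize
s=np.load("s.npz")
bays=[(0,69,146,62),(0,-76,146,48),(-32,-7,82,82),(43,-7,60,82)]
for nm,P,img,b in(("A",s["P"],s["A"],(260,195,400,298)),("B",s["Q"],s["B"],(178,194,264,268))):
  x0,y0,x1,y1=b;q=P[y0:y1,x0:x1].reshape(-1,3);I=img[y0:y1,x0:x1].reshape(-1,3).astype(float)
  k=(q[:,2]<.02)&~np.isnan(q[:,0])&(np.ptp(I,1)<30); q=q[k]*1000;g=I[k].mean(1)
  t=np.percentile(g,[10,50,90]);bright=(g>(t[0]+t[2])/2)
  best=[]
  for y in(11.8,191.8):
    def f(p):
      d=q[:,:2]-p[:2];c,s_=np.cos(p[2]),np.sin(p[2]);u=np.c_[c*d[:,0]+s_*d[:,1],-s_*d[:,0]+c*d[:,1]]
      # score floors: wall indicator soft
      fl=np.zeros(len(u))
      for cx,cy,w,h in bays:
        e=np.minimum(w/2-abs(u[:,0]-cx),h/2-abs(u[:,1]-cy)); fl=np.maximum(fl,1/(1+np.exp(-e/1.0)))
      return ((g-t[0])/(t[2]-t[0])*1.0-(1-fl)).__pow__(2).clip(0,1).mean()
    r=min((minimize(f,[595+dx,23+dy,np.radians(y)],method="Nelder-Mead",options=dict(initial_simplex=[[595+dx,23+dy,np.radians(y)],[599+dx,23+dy,np.radians(y)],[595+dx,27+dy,np.radians(y)],[595+dx,23+dy,np.radians(y+3)]])) for dx in(-4,4) for dy in(-4,4)),key=lambda r:r.fun)
    print(nm,r.x[:2].round(1),np.degrees(r.x[2]).round(2),round(r.fun,4))
c=s["A"][195:300,115:405];save("c.png",cv2.resize(c,None,fx=2.75,fy=2.75,interpolation=cv2.INTER_CUBIC))
P=s["P"];I=s["A"]
# marker segmented by z, tight
for n,(x0,y0,x1,y1) in dict(marker=(128,255,160,305)).items():
  q=P[y0:y1,x0:x1].reshape(-1,3);m=q[(q[:,2]>.014)&(q[:,2]<.03)&(q[:,1]<-.34)&(abs(q[:,0]-.49)<.08)];
  print([np.percentile(m[:,0],p).round(4) for p in(0,2,50,98,100)]);mm=m.mean(0);w=np.linalg.svd(m[:,:2]-mm[:2],full_matrices=False)[2][0];print(mm,w)
E
```

```text
A [588.5  33.9] 11.99 0.1229
A [591.8  21. ] 191.92 0.0951
B [595.8  23.1] 11.82 0.1293
B [595.5  22.3] 192.01 0.1043
[np.float64(0.4262), np.float64(0.4287), np.float64(0.4916), np.float64(0.5443), np.float64(0.546)]
[ 0.49050903 -0.37149624  0.01969448] [ 0.99886506 -0.04762977]
```

View pics/c.png

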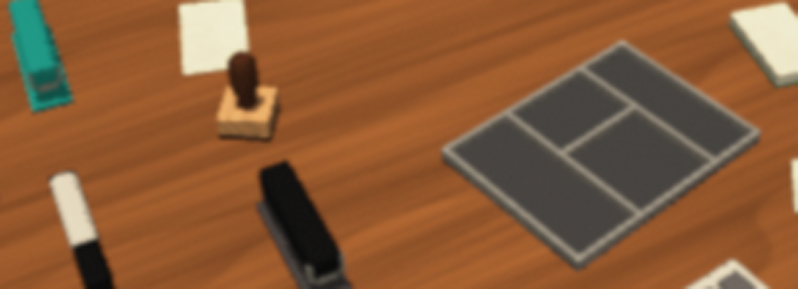

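The wider bay is at the world −y end, so the tidy yaw is about 192°, with the smallest bay nearest the robot. I'm moving to a central viewpoint for a wrist look.

Call:
servo_tool --increments '[{"dx": 0.54,"dy": -0.8,"dz": 0.1,"wz": 0.018},{"dx": 0.54,"dy": -0.8,"dz": 0.1,"wz": 0.018},{"dx": 0.54,"dy": -0.8,"dz": 0.1,"wz": 0.018},{"dx": 0.54,"dy": -0.8,"dz": 0.1,"wz": 0.018},{"dx": 0.54,"dy": -0.8,"dz": 0.1,"wz": 0.018},{"dx": 0.54,"dy": -0.8,"dz": 0.1,"wz": 0.018},{"dx": 0.54,"dy": -0.8,"dz": 0.1,"wz": 0.018},{"dx": 0.54,"dy": -0.8,"dz": 0.1,"wz": 0.018},{"dx": 0.54,"dy": -0.8,"dz": 0.1,"wz": 0.018},{"dx": 0.54,"dy": -0.8,"dz": 0.1,"wz": 0.018},{"dx": 0.54,"dy": -0.8,"dz": 0.1,"wz": 0.018},{"dx": 0.54,"dy": -0.8,"dz": 0.1,"wz": 0.018}]' --jaw 1

```text
$.increments[0]: bad value
```

Call:
servo_tool --increments '[{},{},{}]'

```text
$.increments[0]: bad value
```

```bash
cat >> h.py <<'E'
def wcloud(c):
    h,w=c["depth"].shape; f=h/2/np.tan(np.radians(c["fov_y"])/2)
    u,v=np.meshgrid(np.arange(w),np.arange(h)); d=c["depth"]
    a,b=u-c["cx"],v-c["cy"];r=np.hypot(a,b);th=r/f
    k=np.where(r>0,np.tan(th)/np.maximum(r,1e-9),1/f)
    p=np.stack([a*k*d,-b*k*d,-d],-1)
    P=p@R.from_quat(c["orientation"]).as_matrix().T+np.array(c["position"])
    P[(d==0)|(th>1.4)]=np.nan
    return P
E
python3 - <<'E'
from h import *
c=capture("wrist");P=wcloud(c);np.savez("w.npz",P=P,I=c["img"]);save("w.png",c["img"])
o=arm.observe();print(c["position"],c["fov_y"],o["eef_pos"],R.from_quat(o["eef_rot"]).as_matrix().round(3),o["qpos"].round(2),o["time_s"])
E
```

```text
[0.05013358 0.52929173 0.37291509] 65.70646984690485 [0.12763801 0.50868567 0.2306601 ] [[-0.97   0.243 -0.   ]
 [ 0.243  0.97  -0.001]
 [-0.    -0.002 -1.   ]] [ 1.32  0.26 -0.14  1.17 -0.    1.57] 0.15
```

View pics/w.png

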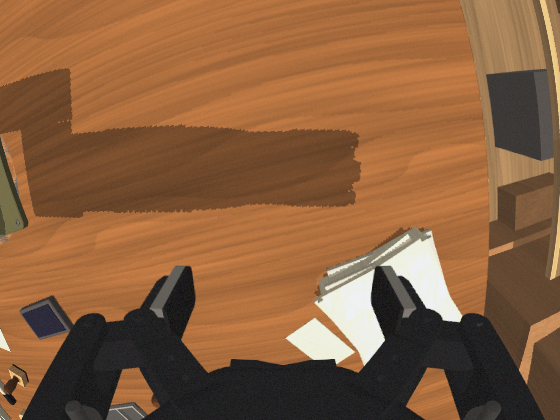

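The wrist camera sits on the robot side of the tool and sees only its own forward half. Every increment row needs all six keys. I'm going to a viewpoint beyond the tidy.

Call:
servo_tool --increments '[{"dx": 0.68,"dy": -0.66,"dz": 0.02,"wx": 0,"wy": 0,"wz": 0.018},{"dx": 0.68,"dy": -0.66,"dz": 0.02,"wx": 0,"wy": 0,"wz": 0.018},{"dx": 0.68,"dy": -0.66,"dz": 0.02,"wx": 0,"wy": 0,"wz": 0.018},{"dx": 0.68,"dy": -0.66,"dz": 0.02,"wx": 0,"wy": 0,"wz": 0.018},{"dx": 0.68,"dy": -0.66,"dz": 0.02,"wx": 0,"wy": 0,"wz": 0.018},{"dx": 0.68,"dy": -0.66,"dz": 0.02,"wx": 0,"wy": 0,"wz": 0.018},{"dx": 0.68,"dy": -0.66,"dz": 0.02,"wx": 0,"wy": 0,"wz": 0.018},{"dx": 0.68,"dy": -0.66,"dz": 0.02,"wx": 0,"wy": 0,"wz": 0.018},{"dx": 0.68,"dy": -0.66,"dz": 0.02,"wx": 0,"wy": 0,"wz": 0.018},{"dx": 0.68,"dy": -0.66,"dz": 0.02,"wx": 0,"wy": 0,"wz": 0.018},{"dx": 0.68,"dy": -0.66,"dz": 0.02,"wx": 0,"wy": 0,"wz": 0.018},{"dx": 0.68,"dy": -0.66,"dz": 0.02,"wx": 0,"wy": 0,"wz": 0.018}]' --jaw 1

```text
time_s: 1.65
eef_pos: [0.6184, 0.0325, 0.2454]
eef_rot: [0.015, 1.0, 0.0, -0.0]
ft_force: [0.6, 0.9, 0.7]
gripper_width: 0.0851
gripper_force: 0.0
```

Call:
servo_tool --increments '[{"dx": 0.68,"dy": -0.66,"dz": 0,"wx": 0,"wy": 0,"wz": 0},{"dx": 0.5,"dy": -0.66,"dz": 0,"wx": 0,"wy": 0,"wz": 0},{"dx": 0,"dy": 0,"dz": 0,"wx": 0,"wy": 0,"wz": 0},{"dx": 0,"dy": 0,"dz": 0,"wx": 0,"wy": 0,"wz": 0}]'

```text
time_s: 2.15
eef_pos: [0.6876, -0.0451, 0.245]
eef_rot: [0.015, 1.0, 0.0, -0.001]
ft_force: [0.1, -0.1, 1.2]
gripper_width: 0.0854
gripper_force: 0.0
```

```bash
python3 - <<'E'
from h import *
c=capture("wrist");P=wcloud(c);np.savez("w.npz",P=P,I=c["img"]);save("w2.png",c["img"])
o=arm.observe();print(c["position"],o["eef_pos"],R.from_quat(o["eef_rot"]).as_matrix().round(3),o["qpos"].round(2),o["time_s"])
E
```

```text
[ 0.60790952 -0.04198513  0.38746386] [ 0.68737419 -0.04443449  0.24541903] [[-1.     0.029 -0.001]
 [ 0.029  1.     0.001]
 [ 0.001  0.    -1.   ]] [-0.06  0.56  0.37  1.38  0.   -0.04] 2.2
```

View pics/w2.png

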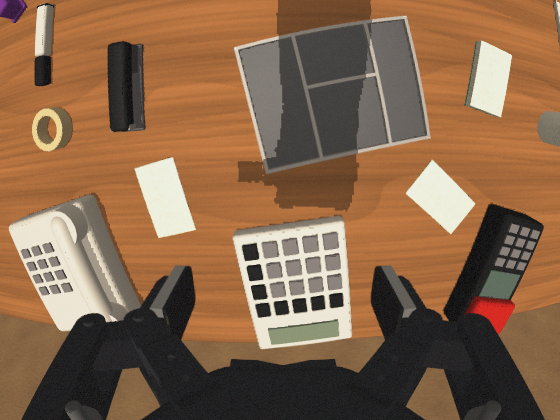

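The wrist view shows the tidy with corners at (235,47), (407,17), (430,138) and (267,172). It also shows the stapler at (126,86), marker at (43,45) and tape at (52,129).

```bash
python3 - <<'E'
from h import *
s=np.load("w.npz");P=s["P"];I=s["I"]
for n,u,v in(("tidy",235,47),("",407,17),("",430,138),("",267,172)):print(n,np.nanmedian(P[v-1:v+2,u-1:u+2].reshape(-1,3),0).round(4))
for n,(x0,y0,x1,y1),lo in(("stapler",(95,35,155,140),.036),("stapler base",(95,35,155,140),.0045),("marker",(28,0,60,92),.01),("tape",(28,102,78,155),.015),("tidy",(228,10,436,178),.0085)):
  q=P[y0:y1,x0:x1].reshape(-1,3);m=q[q[:,2]>lo]
  print(n,len(m),m.mean(0).round(4),m[:,2].max().round(4),[np.round(v,1) for v in cv2.minAreaRect((m[:,:2]*1000).astype(np.float32))])
q=P[185:200,60:130].reshape(-1,3);
for b in((190,30,225,120),(440,100,460,150),(100,150,130,180)):
  print("table",np.nanmedian(P[b[1]:b[3],b[0]:b[2]].reshape(-1,3),0).round(4))
E
```

```text
tidy [ 0.5407 -0.0944  0.012 ]
 [4.969e-01 1.135e-01 4.000e-04]
 [ 6.501e-01  1.452e-01 -5.000e-04]
 [ 0.6893 -0.0626  0.0115]
stapler 1817 [ 0.5739 -0.2272  0.0428] 0.0462 [array([ 573.3, -229. ]), array([ 26.7, 104.6]), np.float64(88.2)]
stapler base 3018 [ 0.5745 -0.2237  0.0315] 0.0462 [array([ 574.6, -227.1]), array([ 31. , 109.3]), np.float64(87.2)]
marker 1053 [ 0.4887 -0.3661  0.0178] 0.0219 [array([ 487.4, -368.3]), array([ 22.2, 119.6]), np.float64(86.6)]
tape 843 [ 0.6103 -0.3573  0.0224] 0.0262 [array([ 610.3, -359.8]), array([59.4, 59. ]), np.float64(70.4)]
tidy 3421 [0.5925 0.0226 0.0115] 0.0146 [array([594.4,  21.9]), array([155. , 209.4]), np.float64(11.8)]
table [ 5.694e-01 -1.305e-01 -3.000e-04]
table [ 6.314e-01  1.735e-01 -2.000e-04]
table [ 6.714e-01 -2.666e-01 -2.000e-04]
```

Three views agree to within a few mm. Poses in mm:
- Tidy: (594, 22), yaw 191.8°
- Tape: (610, −360)
- Stapler: (574, −229)
- Marker: (487, −368)

I'm going above the tape.

Call:
servo_tool --increments '[{"dx": -0.18,"dy": -0.75,"dz": -0.3,"wx": 0,"wy": 0,"wz": 0},{"dx": -0.18,"dy": -0.75,"dz": -0.3,"wx": 0,"wy": 0,"wz": 0},{"dx": -0.18,"dy": -0.75,"dz": -0.3,"wx": 0,"wy": 0,"wz": 0},{"dx": -0.18,"dy": -0.75,"dz": -0.3,"wx": 0,"wy": 0,"wz": 0},{"dx": -0.18,"dy": -0.75,"dz": -0.3,"wx": 0,"wy": 0,"wz": 0},{"dx": -0.18,"dy": -0.75,"dz": -0.3,"wx": 0,"wy": 0,"wz": 0},{"dx": -0.18,"dy": -0.75,"dz": -0.3,"wx": 0,"wy": 0,"wz": 0},{"dx": 0,"dy": 0,"dz": 0,"wx": 0,"wy": 0,"wz": 0},{"dx": 0,"dy": 0,"dz": 0,"wx": 0,"wy": 0,"wz": 0}]'

```text
time_s: 3.32
eef_pos: [0.6126, -0.3587, 0.1203]
eef_rot: [0.014, 1.0, 0.0, 0.0]
ft_force: [-0.6, 0.0, -0.4]
gripper_width: 0.0853
gripper_force: 0.0
```

```bash
python3 - <<'E'
from h import *
s=np.load("s.npz")
q=np.r_[s["P"].reshape(-1,3),s["Q"].reshape(-1,3)]
for lo in(.03,.07):
  m=q[(q[:,2]>lo)&(q[:,0]>.55)&(q[:,0]<.72)&(q[:,1]<-.28)&(q[:,1]>-.46)];print(lo,len(m),m.min(0) if len(m) else"",m.max(0) if len(m) else"")
c=capture("wrist");P=wcloud(c);save("w3.png",c["img"])
o=arm.observe();print(o["eef_pos"],o["qpos"].round(2))
E
```

```text
0.03 195 [ 0.70789481 -0.3791761   0.03013361] [ 0.7199816  -0.29478606  0.07749624]
0.07 102 [ 0.70789481 -0.34720229  0.07029015] [ 0.7199816  -0.30662143  0.07749624]
[ 0.61312895 -0.35848784  0.12067427] [-0.53  0.63  0.18  1.12  0.   -0.5 ]
```

View pics/w3.png

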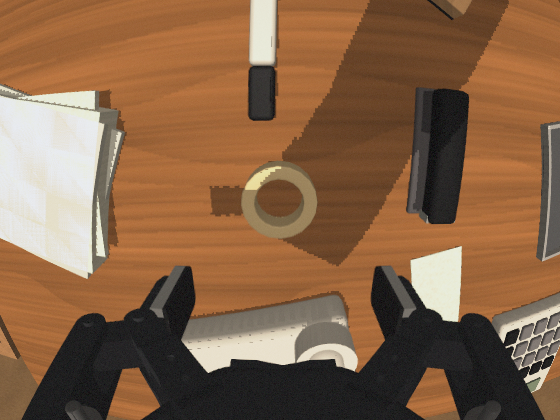

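The tape, at (280,200), is centred between the fingers. The phone only begins at x = 0.708, so it's clear. Descending and gripping.

Call:
servo_tool --increments '[{"dx": -0.04,"dy": -0.02,"dz": -0.5,"wx": 0,"wy": 0,"wz": 0},{"dx": 0,"dy": 0,"dz": -0.5,"wx": 0,"wy": 0,"wz": 0},{"dx": 0,"dy": 0,"dz": -0.4,"wx": 0,"wy": 0,"wz": 0},{"dx": 0,"dy": 0,"dz": -0.3,"wx": 0,"wy": 0,"wz": 0},{"dx": 0,"dy": 0,"dz": -0.22,"wx": 0,"wy": 0,"wz": 0},{"dx": 0,"dy": 0,"dz": 0,"wx": 0,"wy": 0,"wz": 0}]'

```text
time_s: 4.12
eef_pos: [0.6098, -0.3606, 0.0038]
eef_rot: [0.015, 1.0, 0.0, -0.001]
ft_force: [0.5, -0.6, 0.0]
gripper_width: 0.0856
gripper_force: 0.0
```

Call:
servo_tool --increments '[{"dx": 0,"dy": 0,"dz": 0,"wx": 0,"wy": 0,"wz": 0},{"dx": 0,"dy": 0,"dz": 0,"wx": 0,"wy": 0,"wz": 0},{"dx": 0,"dy": 0,"dz": 0,"wx": 0,"wy": 0,"wz": 0},{"dx": 0,"dy": 0,"dz": 0,"wx": 0,"wy": 0,"wz": 0},{"dx": 0,"dy": 0,"dz": 0,"wx": 0,"wy": 0,"wz": 0},{"dx": 0,"dy": 0,"dz": 0,"wx": 0,"wy": 0,"wz": 0}]' --jaw 0.4

```text
time_s: 4.88
eef_pos: [0.6114, -0.3622, 0.0066]
eef_rot: [0.015, 1.0, -0.001, 0.002]
ft_force: [-0.5, 1.0, 5.9]
gripper_width: 0.058
gripper_force: 64.2
```

Gripped at 58 mm. Lifting and carrying to the larger squarish bay.

Call:
servo_tool --increments '[{"dx": 0,"dy": 0,"dz": 0.5,"wx": 0,"wy": 0,"wz": 0},{"dx": 0,"dy": 0,"dz": 0.7,"wx": 0,"wy": 0,"wz": 0},{"dx": 0,"dy": 0.3,"dz": 0.7,"wx": 0,"wy": 0,"wz": 0},{"dx": 0.03,"dy": 0.8,"dz": 0,"wx": 0,"wy": 0,"wz": 0.03},{"dx": 0.03,"dy": 0.8,"dz": 0,"wx": 0,"wy": 0,"wz": 0.03},{"dx": 0.03,"dy": 0.8,"dz": 0,"wx": 0,"wy": 0,"wz": 0.03},{"dx": 0.03,"dy": 0.8,"dz": 0,"wx": 0,"wy": 0,"wz": 0.03},{"dx": 0.03,"dy": 0.8,"dz": 0,"wx": 0,"wy": 0,"wz": 0.03},{"dx": 0.03,"dy": 0.8,"dz": 0,"wx": 0,"wy": 0,"wz": 0.03},{"dx": 0.03,"dy": 0.8,"dz": 0,"wx": 0,"wy": 0,"wz": 0.03},{"dx": 0.02,"dy": 0.7,"dz": 0,"wx": 0,"wy": 0,"wz": 0.025},{"dx": 0,"dy": 0,"dz": 0,"wx": 0,"wy": 0,"wz": 0}]'

```text
time_s: 6.38
eef_pos: [0.624, 0.0375, 0.1187]
eef_rot: [-0.105, 0.995, 0.0, 0.0]
ft_force: [-0.1, 0.4, -0.8]
gripper_width: 0.0583
gripper_force: 64.2
```

```bash
python3 - <<'E'
from h import *
c=capture("wrist");P=wcloud(c);save("w4.png",c["img"])
o=arm.observe();print(o["eef_pos"],o["qpos"].round(2),R.from_quat(o["eef_rot"]).as_matrix()[:,1].round(3),o["gripper_width"])
E
```

```text
[0.62397831 0.03575467 0.1186848 ] [ 0.06  0.49 -0.08  1.   -0.   -0.15] [-0.206  0.979 -0.001] 0.05806110375839082
```

View pics/w4.png

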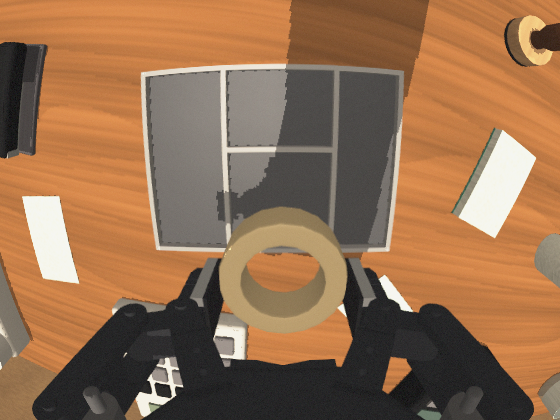

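The tape is held level, at (284,268), over its bay. Lowering and releasing.

Call:
servo_tool --increments '[{"dx": 0,"dy": 0,"dz": -0.6,"wx": 0,"wy": 0,"wz": 0},{"dx": 0,"dy": 0,"dz": -0.6,"wx": 0,"wy": 0,"wz": 0},{"dx": 0,"dy": 0,"dz": -0.3,"wx": 0,"wy": 0,"wz": 0},{"dx": 0,"dy": 0,"dz": -0.2,"wx": 0,"wy": 0,"wz": 0},{"dx": 0,"dy": 0,"dz": -0.1,"wx": 0,"wy": 0,"wz": 0},{"dx": 0,"dy": 0,"dz": 0,"wx": 0,"wy": 0,"wz": 0},{"dx": 0,"dy": 0,"dz": 0,"wx": 0,"wy": 0,"wz": 0}]'

```text
time_s: 7.3
eef_pos: [0.6247, 0.0344, 0.0113]
eef_rot: [-0.102, 0.995, -0.0, 0.001]
ft_force: [1.4, -0.4, -0.6]
gripper_width: 0.058
gripper_force: 64.2
```

Call:
servo_tool --increments '[{"dx": 0,"dy": 0,"dz": 0,"wx": 0,"wy": 0,"wz": 0},{"dx": 0,"dy": 0,"dz": 0,"wx": 0,"wy": 0,"wz": 0},{"dx": 0,"dy": 0,"dz": 0,"wx": 0,"wy": 0,"wz": 0},{"dx": 0,"dy": 0,"dz": 0,"wx": 0,"wy": 0,"wz": 0}]' --jaw 1

```text
time_s: 7.8
eef_pos: [0.624, 0.0346, 0.0105]
eef_rot: [-0.102, 0.995, -0.0, 0.0]
ft_force: [0.1, -0.9, -0.8]
gripper_width: 0.0853
gripper_force: 0.0
```

Call:
servo_tool --increments '[{"dx": 0,"dy": 0,"dz": 0.8,"wx": 0,"wy": 0,"wz": 0},{"dx": 0,"dy": 0,"dz": 0.9,"wx": 0,"wy": 0,"wz": 0},{"dx": -0.14,"dy": -0.735,"dz": 0,"wx": 0,"wy": 0,"wz": -0.04},{"dx": -0.14,"dy": -0.735,"dz": 0,"wx": 0,"wy": 0,"wz": -0.04},{"dx": -0.14,"dy": -0.735,"dz": 0,"wx": 0,"wy": 0,"wz": -0.04},{"dx": -0.14,"dy": -0.735,"dz": 0,"wx": 0,"wy": 0,"wz": -0.04},{"dx": -0.14,"dy": -0.735,"dz": 0,"wx": 0,"wy": 0,"wz": -0.04},{"dx": -0.14,"dy": -0.735,"dz": 0,"wx": 0,"wy": 0,"wz": -0.04},{"dx": 0,"dy": 0,"dz": -0.2,"wx": 0,"wy": 0,"wz": 0},{"dx": 0,"dy": 0,"dz": 0,"wx": 0,"wy": 0,"wz": 0}]'

```text
time_s: 9.05
eef_pos: [0.5724, -0.2293, 0.0992]
eef_rot: [0.017, 1.0, 0.001, -0.001]
ft_force: [-0.3, 0.5, 0.7]
gripper_width: 0.0857
gripper_force: 0.0
```

```bash
python3 - <<'E'
from h import *
c=capture("wrist");P=wcloud(c);save("w5.png",c["img"])
s=capture("scene");save("s2.png",cv2.resize(s["img"][140:345,120:400],None,fx=2.5,fy=2.5))
o=arm.observe();print(o["eef_pos"],o["qpos"].round(2),R.from_quat(o["eef_rot"]).as_matrix()[:,1].round(3))
q=P.reshape(-1,3);m=q[(q[:,2]>.038)&(q[:,2]<.05)&(abs(q[:,0]-.574)<.075)&(abs(q[:,1]+.229)<.03)]
print(len(m),[np.round(v,1) for v in cv2.minAreaRect((m[:,:2]*1000).astype(np.float32))])
E
```

```text
[ 0.5733619  -0.22869302  0.10011323] [-0.38  0.49 -0.13  0.95  0.   -0.35] [0.033 0.999 0.001]
5679 [array([ 572.3, -230.1]), array([ 26.6, 106. ]), np.float64(88.7)]
```

View pics/s2.png

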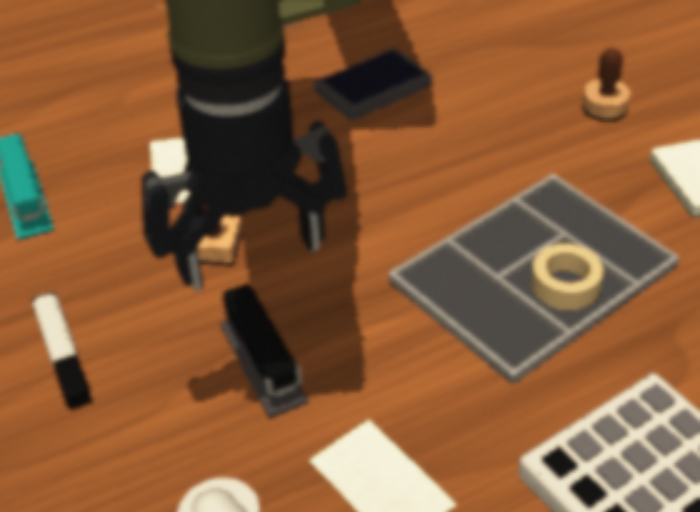

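The tape lies flat in its bay. Gripping the stapler.

Call:
servo_tool --increments '[{"dx": 0,"dy": -0.01,"dz": -0.5,"wx": 0,"wy": 0,"wz": 0},{"dx": 0,"dy": 0,"dz": -0.5,"wx": 0,"wy": 0,"wz": 0},{"dx": 0,"dy": 0,"dz": -0.3,"wx": 0,"wy": 0,"wz": 0},{"dx": 0,"dy": 0,"dz": -0.16,"wx": 0,"wy": 0,"wz": 0},{"dx": 0,"dy": 0,"dz": 0,"wx": 0,"wy": 0,"wz": 0}]'

```text
time_s: 9.78
eef_pos: [0.5735, -0.2297, 0.0127]
eef_rot: [0.017, 1.0, 0.0, -0.0]
ft_force: [0.2, -0.4, 0.1]
gripper_width: 0.0851
gripper_force: 0.0
```

Call:
servo_tool --increments '[{"dx": 0,"dy": 0,"dz": 0,"wx": 0,"wy": 0,"wz": 0},{"dx": 0,"dy": 0,"dz": 0,"wx": 0,"wy": 0,"wz": 0},{"dx": 0,"dy": 0,"dz": 0,"wx": 0,"wy": 0,"wz": 0},{"dx": 0,"dy": 0,"dz": 0,"wx": 0,"wy": 0,"wz": 0},{"dx": 0,"dy": 0,"dz": 0,"wx": 0,"wy": 0,"wz": 0},{"dx": 0,"dy": 0,"dz": 0,"wx": 0,"wy": 0,"wz": 0},{"dx": 0,"dy": 0,"dz": 0,"wx": 0,"wy": 0,"wz": 0},{"dx": 0,"dy": 0,"dz": 0,"wx": 0,"wy": 0,"wz": 0}]' --jaw 0

```text
time_s: 10.78
eef_pos: [0.5741, -0.2309, 0.0136]
eef_rot: [0.017, 1.0, -0.0, 0.001]
ft_force: [-0.6, -0.1, 6.1]
gripper_width: 0.0251
gripper_force: 60.7
```

Call:
servo_tool --increments '[{"dx": 0,"dy": 0,"dz": 0.4,"wx": 0,"wy": 0,"wz": 0},{"dx": 0,"dy": 0,"dz": 0.6,"wx": 0,"wy": 0,"wz": 0},{"dx": 0,"dy": 0,"dz": 0.5,"wx": 0,"wy": 0,"wz": 0},{"dx": 0.115,"dy": 0.62,"dz": 0,"wx": 0,"wy": 0,"wz": 0.048},{"dx": 0.115,"dy": 0.62,"dz": 0,"wx": 0,"wy": 0,"wz": 0.048},{"dx": 0.115,"dy": 0.62,"dz": 0,"wx": 0,"wy": 0,"wz": 0.048},{"dx": 0.115,"dy": 0.62,"dz": 0,"wx": 0,"wy": 0,"wz": 0.048},{"dx": 0.115,"dy": 0.62,"dz": 0,"wx": 0,"wy": 0,"wz": 0.045},{"dx": 0,"dy": 0,"dz": 0,"wx": 0,"wy": 0,"wz": 0},{"dx": 0,"dy": 0,"dz": 0,"wx": 0,"wy": 0,"wz": 0}]'

```text
time_s: 12.02
eef_pos: [0.6073, -0.0448, 0.1021]
eef_rot: [-0.101, 0.995, -0.0, -0.001]
ft_force: [-0.7, -0.4, -2.3]
gripper_width: 0.0253
gripper_force: 59.9
```

```bash
python3 - <<'E'
from h import *
c=capture("wrist");save("w6.png",c["img"])
o=arm.observe();print(o["eef_pos"],R.from_quat(o["eef_rot"]).as_matrix()[:,1].round(3),o["gripper_width"])
E
```

```text
[ 0.6073647  -0.04525546  0.10231274] [-0.2   0.98 -0.  ] 0.025251679590262834
```

View pics/w6.png

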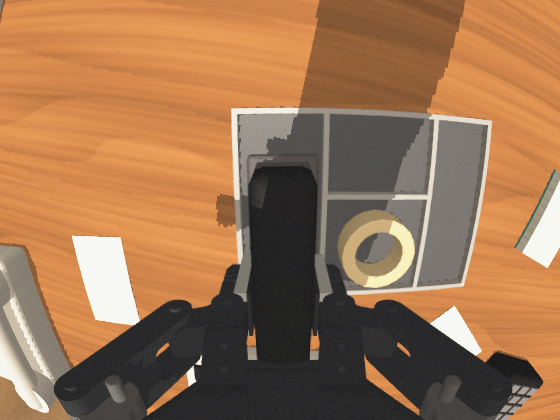

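The stapler is straight and over the wider bay. Lowering and releasing it.

Call:
servo_tool --increments '[{"dx": 0,"dy": 0,"dz": -0.5,"wx": 0,"wy": 0,"wz": 0},{"dx": 0,"dy": 0,"dz": -0.5,"wx": 0,"wy": 0,"wz": 0},{"dx": 0,"dy": 0,"dz": -0.25,"wx": 0,"wy": 0,"wz": 0},{"dx": 0,"dy": 0,"dz": -0.15,"wx": 0,"wy": 0,"wz": 0},{"dx": 0,"dy": 0,"dz": 0,"wx": 0,"wy": 0,"wz": 0},{"dx": 0,"dy": 0,"dz": 0,"wx": 0,"wy": 0,"wz": 0}]'

```text
time_s: 12.82
eef_pos: [0.6088, -0.0448, 0.0198]
eef_rot: [-0.101, 0.995, -0.0, 0.001]
ft_force: [0.1, 0.1, -2.3]
gripper_width: 0.0253
gripper_force: 59.9
```

Call:
servo_tool --increments '[{"dx": 0,"dy": 0,"dz": 0,"wx": 0,"wy": 0,"wz": 0},{"dx": 0,"dy": 0,"dz": 0,"wx": 0,"wy": 0,"wz": 0},{"dx": 0,"dy": 0,"dz": 0,"wx": 0,"wy": 0,"wz": 0},{"dx": 0,"dy": 0,"dz": 0,"wx": 0,"wy": 0,"wz": 0}]' --jaw 0.55

```text
time_s: 13.32
eef_pos: [0.6081, -0.0446, 0.0191]
eef_rot: [-0.101, 0.995, -0.0, 0.0]
ft_force: [-0.7, -0.1, -0.1]
gripper_width: 0.0467
gripper_force: 0.0
```

Call:
servo_tool --increments '[{"dx": 0,"dy": 0,"dz": 0.8,"wx": 0,"wy": 0,"wz": 0},{"dx": 0,"dy": 0,"dz": 0.9,"wx": 0,"wy": 0,"wz": 0},{"dx": -0.335,"dy": -0.9,"dz": 0,"wx": 0,"wy": 0,"wz": -0.044},{"dx": -0.335,"dy": -0.9,"dz": 0,"wx": 0,"wy": 0,"wz": -0.044},{"dx": -0.335,"dy": -0.9,"dz": 0,"wx": 0,"wy": 0,"wz": -0.044},{"dx": -0.335,"dy": -0.9,"dz": 0,"wx": 0,"wy": 0,"wz": -0.044},{"dx": -0.335,"dy": -0.9,"dz": 0,"wx": 0,"wy": 0,"wz": -0.044},{"dx": -0.335,"dy": -0.9,"dz": 0,"wx": 0,"wy": 0,"wz": -0.044},{"dx": 0,"dy": 0,"dz": -0.3,"wx": 0,"wy": 0,"wz": 0},{"dx": 0,"dy": 0,"dz": 0,"wx": 0,"wy": 0,"wz": 0}]' --jaw 0.7

```text
time_s: 14.58
eef_pos: [0.4859, -0.3684, 0.1015]
eef_rot: [0.032, 0.999, 0.001, -0.001]
ft_force: [0.3, 0.6, 0.1]
gripper_width: 0.0594
gripper_force: 0.0
```

```bash
python3 - <<'E'
from h import *
c=capture("wrist");P=wcloud(c);save("w7.png",c["img"])
o=arm.observe();print(o["eef_pos"],o["qpos"].round(2),R.from_quat(o["eef_rot"]).as_matrix()[:,1].round(3))
q=P.reshape(-1,3);m=q[(q[:,2]>.013)&(q[:,2]<.025)&(abs(q[:,0]-.487)<.08)&(abs(q[:,1]+.368)<.025)]
print(len(m),[np.round(v,1) for v in cv2.minAreaRect((m[:,:2]*1000).astype(np.float32))])
m=q[(q[:,2]>.067)&(q[:,2]<.08)&(abs(q[:,0]-.425)<.03)&(abs(q[:,1]+.213)<.03)]
print("knob",len(m),[np.round(v,1) for v in cv2.minAreaRect((m[:,:2]*1000).astype(np.float32))] if len(m) else"")
s=capture("scene");Q=cloud(s)[195:300,260:400].reshape(-1,3);m=Q[(Q[:,2]>.043)&(Q[:,2]<.055)]
print("stapler",len(m),[np.round(v,1) for v in cv2.minAreaRect((m[:,:2]*1000).astype(np.float32))],m[:,2].mean())
E
```

```text
[ 0.48666958 -0.36812683  0.10230507] [-0.65  0.48 -0.14  0.95  0.   -0.59] [0.062 0.998 0.001]
4021 [array([ 485.3, -369.8]), array([ 20.5, 118.1]), np.float64(87.0)]
knob 515 [array([ 424.7, -214.7]), array([19.2, 18.6]), np.float64(71.0)]
stapler 460 [array([607.6, -47.3]), array([105.4,  27.3]), np.float64(12.0)] 0.0474617724567068
```

View pics/w7.png

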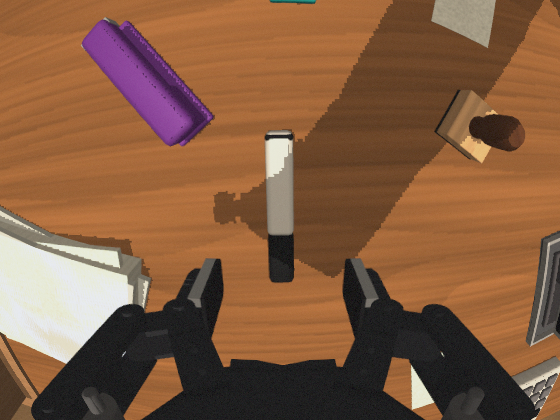

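The stapler sits square in its bay at (608,−47), with its top at 47 mm. The marker, at (280,205), is centred between the fingers, so I'm gripping it.

Call:
servo_tool --increments '[{"dx": -0.02,"dy": -0.02,"dz": -0.5,"wx": 0,"wy": 0,"wz": 0},{"dx": 0,"dy": 0,"dz": -0.5,"wx": 0,"wy": 0,"wz": 0},{"dx": 0,"dy": 0,"dz": -0.35,"wx": 0,"wy": 0,"wz": 0},{"dx": 0,"dy": 0,"dz": -0.22,"wx": 0,"wy": 0,"wz": 0},{"dx": 0,"dy": 0,"dz": 0,"wx": 0,"wy": 0,"wz": 0}]'

```text
time_s: 15.3
eef_pos: [0.4862, -0.3689, 0.0084]
eef_rot: [0.03, 1.0, 0.0, -0.001]
ft_force: [0.3, -0.1, 0.2]
gripper_width: 0.06
gripper_force: 0.0
```

Call:
servo_tool --increments '[{"dx": 0,"dy": 0,"dz": 0,"wx": 0,"wy": 0,"wz": 0},{"dx": 0,"dy": 0,"dz": 0,"wx": 0,"wy": 0,"wz": 0},{"dx": 0,"dy": 0,"dz": 0,"wx": 0,"wy": 0,"wz": 0},{"dx": 0,"dy": 0,"dz": 0,"wx": 0,"wy": 0,"wz": 0},{"dx": 0,"dy": 0,"dz": 0,"wx": 0,"wy": 0,"wz": 0},{"dx": 0,"dy": 0,"dz": 0,"wx": 0,"wy": 0,"wz": 0},{"dx": 0,"dy": 0,"dz": 0,"wx": 0,"wy": 0,"wz": 0}]' --jaw 0

```text
time_s: 16.18
eef_pos: [0.4871, -0.3705, 0.01]
eef_rot: [0.031, 1.0, -0.001, 0.001]
ft_force: [-0.6, 0.8, 5.7]
gripper_width: 0.0183
gripper_force: 60.9
```

Call:
servo_tool --increments '[{"dx": 0,"dy": 0,"dz": 0.4,"wx": 0,"wy": 0,"wz": 0},{"dx": 0,"dy": 0,"dz": 0.7,"wx": 0,"wy": 0,"wz": 0},{"dx": 0,"dy": 0,"dz": 0.6,"wx": 0,"wy": 0,"wz": 0},{"dx": 0.172,"dy": 0.865,"dz": 0,"wx": 0,"wy": 0,"wz": 0.03},{"dx": 0.172,"dy": 0.865,"dz": 0,"wx": 0,"wy": 0,"wz": 0.03},{"dx": 0.172,"dy": 0.865,"dz": 0,"wx": 0,"wy": 0,"wz": 0.03},{"dx": 0.172,"dy": 0.865,"dz": 0,"wx": 0,"wy": 0,"wz": 0.03},{"dx": 0.172,"dy": 0.865,"dz": 0,"wx": 0,"wy": 0,"wz": 0.03},{"dx": 0.172,"dy": 0.865,"dz": 0,"wx": 0,"wy": 0,"wz": 0.03},{"dx": 0.172,"dy": 0.865,"dz": 0,"wx": 0,"wy": 0,"wz": 0.03},{"dx": 0.172,"dy": 0.865,"dz": 0,"wx": 0,"wy": 0,"wz": 0.03},{"dx": 0.172,"dy": 0.865,"dz": 0,"wx": 0,"wy": 0,"wz": 0.03}]'

```text
time_s: 17.68
eef_pos: [0.5792, 0.0989, 0.1107]
eef_rot: [-0.104, 0.995, -0.0, 0.0]
ft_force: [-0.6, 0.3, 0.1]
gripper_width: 0.0182
gripper_force: 60.1
```

Call:
servo_tool --increments '[{"dx": 0,"dy": 0,"dz": 0,"wx": 0,"wy": 0,"wz": 0},{"dx": 0,"dy": 0,"dz": 0,"wx": 0,"wy": 0,"wz": 0}]'

```text
time_s: 17.92
eef_pos: [0.5786, 0.0971, 0.1104]
eef_rot: [-0.104, 0.995, -0.0, -0.001]
ft_force: [0.4, -1.0, 0.0]
gripper_width: 0.0181
gripper_force: 60.2
```

```bash
python3 - <<'E'
from h import *
c=capture("wrist");save("w8.png",c["img"])
o=arm.observe();print(o["eef_pos"],R.from_quat(o["eef_rot"]).as_matrix()[:,1].round(3),o["gripper_width"])
E
```

```text
[0.57853197 0.09639212 0.11047227] [-0.206  0.979 -0.   ] 0.01819210290570233
```

View pics/w8.png

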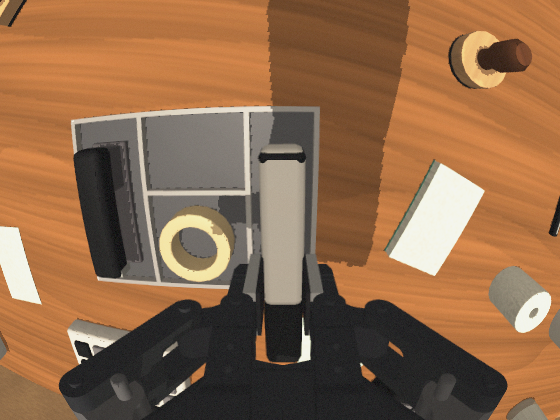

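The marker is held straight over the narrower bay. Lowering and releasing it.

Call:
servo_tool --increments '[{"dx": 0,"dy": 0,"dz": -0.5,"wx": 0,"wy": 0,"wz": 0},{"dx": 0,"dy": 0,"dz": -0.5,"wx": 0,"wy": 0,"wz": 0},{"dx": 0,"dy": 0,"dz": -0.35,"wx": 0,"wy": 0,"wz": 0},{"dx": 0,"dy": 0,"dz": -0.15,"wx": 0,"wy": 0,"wz": 0},{"dx": 0,"dy": 0,"dz": -0.08,"wx": 0,"wy": 0,"wz": 0},{"dx": 0,"dy": 0,"dz": 0,"wx": 0,"wy": 0,"wz": 0},{"dx": 0,"dy": 0,"dz": 0,"wx": 0,"wy": 0,"wz": 0}]'

```text
time_s: 18.85
eef_pos: [0.5798, 0.0973, 0.0168]
eef_rot: [-0.104, 0.995, 0.0, 0.001]
ft_force: [0.1, 1.2, 0.2]
gripper_width: 0.0177
gripper_force: 60.2
```

Call:
servo_tool --increments '[{"dx": 0,"dy": 0,"dz": 0,"wx": 0,"wy": 0,"wz": 0},{"dx": 0,"dy": 0,"dz": 0,"wx": 0,"wy": 0,"wz": 0},{"dx": 0,"dy": 0,"dz": 0,"wx": 0,"wy": 0,"wz": 0},{"dx": 0,"dy": 0,"dz": 0,"wx": 0,"wy": 0,"wz": 0}]' --jaw 0.5

```text
time_s: 19.35
eef_pos: [0.5791, 0.0974, 0.0159]
eef_rot: [-0.104, 0.995, 0.0, 0.0]
ft_force: [-0.2, 0.4, 0.9]
gripper_width: 0.0432
gripper_force: 0.0
```

Call:
servo_tool --increments '[{"dx": 0,"dy": 0,"dz": 0.9,"wx": 0,"wy": 0,"wz": 0},{"dx": 0,"dy": 0,"dz": 0.95,"wx": 0,"wy": 0,"wz": 0},{"dx": -0.367,"dy": -0.741,"dz": 0,"wx": 0,"wy": 0,"wz": -0.107},{"dx": -0.367,"dy": -0.741,"dz": 0,"wx": 0,"wy": 0,"wz": -0.107},{"dx": -0.367,"dy": -0.741,"dz": 0,"wx": 0,"wy": 0,"wz": -0.107},{"dx": -0.367,"dy": -0.741,"dz": 0,"wx": 0,"wy": 0,"wz": -0.107},{"dx": -0.367,"dy": -0.741,"dz": 0,"wx": 0,"wy": 0,"wz": -0.107},{"dx": -0.367,"dy": -0.741,"dz": 0,"wx": 0,"wy": 0,"wz": -0.107},{"dx": -0.367,"dy": -0.741,"dz": 0,"wx": 0,"wy": 0,"wz": -0.107},{"dx": 0,"dy": 0,"dz": 0,"wx": 0,"wy": 0,"wz": 0},{"dx": 0,"dy": 0,"dz": 0,"wx": 0,"wy": 0,"wz": 0}]' --jaw 0.8

```text
time_s: 20.72
eef_pos: [0.4251, -0.2137, 0.1269]
eef_rot: [0.267, 0.964, 0.0, 0.0]
ft_force: [0.1, 0.1, -1.2]
gripper_width: 0.0683
gripper_force: 0.0
```

```bash
python3 - <<'E'
from h import *
c=capture("wrist");P=wcloud(c);save("w9.png",c["img"])
o=arm.observe();print(o["eef_pos"],o["qpos"].round(2),R.from_quat(o["eef_rot"]).as_matrix()[:,1].round(3))
q=P.reshape(-1,3)
for l,h in((.015,.026),(.067,.08)):
  m=q[(q[:,2]>l)&(q[:,2]<h)&(abs(q[:,0]-.425)<.04)&(abs(q[:,1]+.214)<.04)]
  print(len(m),[np.round(v,1) for v in cv2.minAreaRect((m[:,:2]*1000).astype(np.float32))])
s=capture("scene");save("s3.png",cv2.resize(s["img"][140:345,120:400],None,fx=2.5,fy=2.5));Q=cloud(s)[195:300,260:400];
I=s["img"][195:300,260:400]
Q=Q.reshape(-1,3);m=Q[(Q[:,2]>.019)&(Q[:,2]<.03)&(Q[:,1]>.07)&(Q[:,0]<.67)&(Q[:,0]>.48)&(Q[:,1]<.13)];m0=m
print("marker",len(m),[np.round(v,1) for v in cv2.minAreaRect((m[:,:2]*1000).astype(np.float32))],m[:,2].max())
E
```

```text
[ 0.42533411 -0.21328547  0.1269047 ] [-0.47  0.25 -0.44  0.88  0.    0.07] [0.514 0.858 0.   ]
1748 [array([ 425.2, -213.4]), array([42.1, 42.3]), np.float64(56.8)]
659 [array([ 424.8, -213.2]), array([20.2, 19.5]), np.float64(55.9)]
marker 338 [array([578.2,  95.6]), array([119.2,  22.6]), np.float64(12.8)] 0.027458702219113063
```

View pics/w9.png

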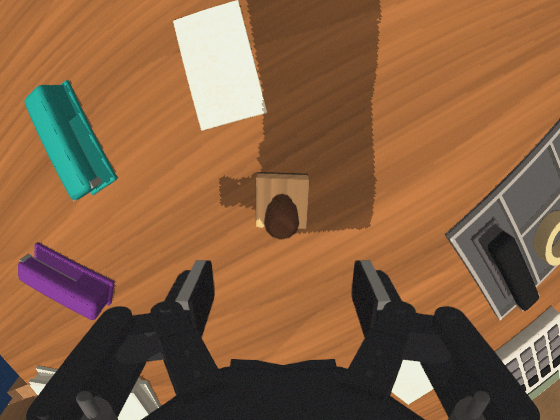

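The marker is placed well, at (578,96) with its top at about 25 mm. The square stamp is at (425,−213), base angle 56.8°, and centred at pixel (282,205). Gripping its handle.

Call:
servo_tool --increments '[{"dx": 0,"dy": 0,"dz": -0.5,"wx": 0,"wy": 0,"wz": 0},{"dx": 0,"dy": 0,"dz": -0.5,"wx": 0,"wy": 0,"wz": 0},{"dx": 0,"dy": 0,"dz": -0.3,"wx": 0,"wy": 0,"wz": 0},{"dx": 0,"dy": 0,"dz": -0.2,"wx": 0,"wy": 0,"wz": 0},{"dx": 0,"dy": 0,"dz": 0,"wx": 0,"wy": 0,"wz": 0}]'

```text
time_s: 21.45
eef_pos: [0.4248, -0.213, 0.0363]
eef_rot: [0.266, 0.964, 0.0, -0.001]
ft_force: [-0.7, 0.3, -0.2]
gripper_width: 0.0682
gripper_force: 0.0
```

Call:
servo_tool --increments '[{"dx": 0,"dy": 0,"dz": 0,"wx": 0,"wy": 0,"wz": 0},{"dx": 0,"dy": 0,"dz": 0,"wx": 0,"wy": 0,"wz": 0},{"dx": 0,"dy": 0,"dz": 0,"wx": 0,"wy": 0,"wz": 0},{"dx": 0,"dy": 0,"dz": 0,"wx": 0,"wy": 0,"wz": 0},{"dx": 0,"dy": 0,"dz": 0,"wx": 0,"wy": 0,"wz": 0},{"dx": 0,"dy": 0,"dz": 0,"wx": 0,"wy": 0,"wz": 0},{"dx": 0,"dy": 0,"dz": 0,"wx": 0,"wy": 0,"wz": 0}]' --jaw 0

```text
time_s: 22.32
eef_pos: [0.4256, -0.2143, 0.0377]
eef_rot: [0.267, 0.964, -0.0, 0.001]
ft_force: [-1.1, -0.8, 6.7]
gripper_width: 0.0221
gripper_force: 58.8
```

Call:
servo_tool --increments '[{"dx": 0,"dy": 0,"dz": 0.4,"wx": 0,"wy": 0,"wz": 0},{"dx": 0,"dy": 0,"dz": 0.6,"wx": 0,"wy": 0,"wz": 0},{"dx": 0,"dy": 0,"dz": 0.4,"wx": 0,"wy": 0,"wz": 0},{"dx": 0.35,"dy": 0.65,"dz": 0,"wx": 0,"wy": 0,"wz": 0.131},{"dx": 0.35,"dy": 0.65,"dz": 0,"wx": 0,"wy": 0,"wz": 0.131},{"dx": 0.35,"dy": 0.65,"dz": 0,"wx": 0,"wy": 0,"wz": 0.131},{"dx": 0.35,"dy": 0.65,"dz": 0,"wx": 0,"wy": 0,"wz": 0.131},{"dx": 0.35,"dy": 0.65,"dz": 0,"wx": 0,"wy": 0,"wz": 0.131},{"dx": 0.35,"dy": 0.65,"dz": 0,"wx": 0,"wy": 0,"wz": 0.131},{"dx": 0,"dy": 0,"dz": 0,"wx": 0,"wy": 0,"wz": 0},{"dx": 0,"dy": 0,"dz": 0,"wx": 0,"wy": 0,"wz": 0}]'

```text
time_s: 23.7
eef_pos: [0.5502, 0.0199, 0.1204]
eef_rot: [-0.122, 0.993, -0.0, -0.001]
ft_force: [-0.3, -0.0, -1.3]
gripper_width: 0.0219
gripper_force: 59.2
```

```bash
python3 - <<'E'
from h import *
c=capture("wrist");save("w10.png",c["img"])
o=arm.observe();print(o["eef_pos"],R.from_quat(o["eef_rot"]).as_matrix()[:,1].round(3),o["gripper_width"])
E
```

```text
[0.55005514 0.01948569 0.12052297] [-0.242  0.97  -0.   ] 0.02234535939949265
```

View pics/w10.png

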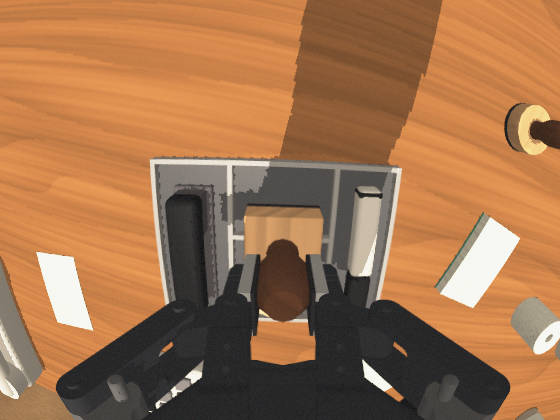

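The stamp is upright and square to the smallest bay. Lowering and releasing it, then retracting.

Call:
servo_tool --increments '[{"dx": 0,"dy": 0,"dz": -0.5,"wx": 0,"wy": 0,"wz": 0},{"dx": 0,"dy": 0,"dz": -0.4,"wx": 0,"wy": 0,"wz": 0},{"dx": 0,"dy": 0,"dz": -0.25,"wx": 0,"wy": 0,"wz": 0},{"dx": 0,"dy": 0,"dz": -0.14,"wx": 0,"wy": 0,"wz": 0},{"dx": 0,"dy": 0,"dz": 0,"wx": 0,"wy": 0,"wz": 0},{"dx": 0,"dy": 0,"dz": 0,"wx": 0,"wy": 0,"wz": 0}]'

```text
time_s: 24.5
eef_pos: [0.5517, 0.02, 0.0443]
eef_rot: [-0.122, 0.993, -0.0, 0.001]
ft_force: [-0.5, -0.8, -0.7]
gripper_width: 0.022
gripper_force: 59.3
```

Call:
servo_tool --increments '[{"dx": 0,"dy": 0,"dz": 0,"wx": 0,"wy": 0,"wz": 0},{"dx": 0,"dy": 0,"dz": 0,"wx": 0,"wy": 0,"wz": 0},{"dx": 0,"dy": 0,"dz": 0,"wx": 0,"wy": 0,"wz": 0},{"dx": 0,"dy": 0,"dz": 0,"wx": 0,"wy": 0,"wz": 0},{"dx": 0,"dy": 0,"dz": 0.4,"wx": 0,"wy": 0,"wz": 0},{"dx": 0,"dy": 0,"dz": 0.8,"wx": 0,"wy": 0,"wz": 0},{"dx": 0,"dy": 0,"dz": 0.9,"wx": 0,"wy": 0,"wz": 0},{"dx": 0,"dy": -0.5,"dz": 0.8,"wx": 0,"wy": 0,"wz": 0},{"dx": -0.5,"dy": -0.8,"dz": 0,"wx": 0,"wy": 0,"wz": 0},{"dx": -0.5,"dy": -0.8,"dz": 0,"wx": 0,"wy": 0,"wz": 0},{"dx": -0.5,"dy": -0.8,"dz": 0,"wx": 0,"wy": 0,"wz": 0},{"dx": 0,"dy": 0,"dz": 0,"wx": 0,"wy": 0,"wz": 0}]' --jaw 0.6

```text
time_s: 26.0
eef_pos: [0.4588, -0.1564, 0.2176]
eef_rot: [-0.119, 0.993, -0.0, -0.0]
ft_force: [0.6, 0.9, -0.3]
gripper_width: 0.0513
gripper_force: 0.0
```

```bash
python3 - <<'E'
from h import *
s=capture("scene");save("s4.png",cv2.resize(s["img"][145:300,240:480],None,fx=3.2,fy=3.2))
Q=cloud(s)[150:300,255:400].reshape(-1,3)
d=(Q[:,:2]*1000-[594.4,22.2])@np.array([[-.979,.2045],[-.2045,-.979]]) # to tidy frame
z=Q[:,2]*1000
for n,cx,cy,w,h,l,hh in(("stapler",0,69,146,62,43,56),("marker",0,-76,146,48,19,32),("tape",-32,-7,82,82,23,35),("stamp base",43,-7,60,82,21,33),("knob",43,-7,60,82,69,85)):
  k=(abs(d[:,0]-cx)<w/2)&(abs(d[:,1]-cy)<h/2)&(z>l)&(z<hh);m=d[k]
  print(n,len(m),[np.round(v,1) for v in cv2.minAreaRect(m.astype(np.float32))],np.percentile(z[k],[5,50,95]).round(1))
print(arm.observe()["eef_pos"])
E
```

```text
stapler 465 [array([ 0.9, 70.3]), array([106.2,  26.9]), np.float64(0.4)] [43.9 47.7 49.9]
marker 338 [array([  0.8, -74.7]), array([119.8,  21.8]), np.float64(1.0)] [20.  23.4 26. ]
tape 308 [array([-30.3,  -4.1]), array([57.9, 58.8]), np.float64(44.1)] [24.3 27.6 30. ]
stamp base 219 [array([44.4, -4.2]), array([44.3, 45.5]), np.float64(89.1)] [21.9 26.  28.9]
knob 58 [array([43.5, -4.7]), array([19.8, 21.3]), np.float64(47.5)] [70.  73.7 76.1]
[ 0.46010413 -0.15504844  0.21766062]
```

View pics/s4.png

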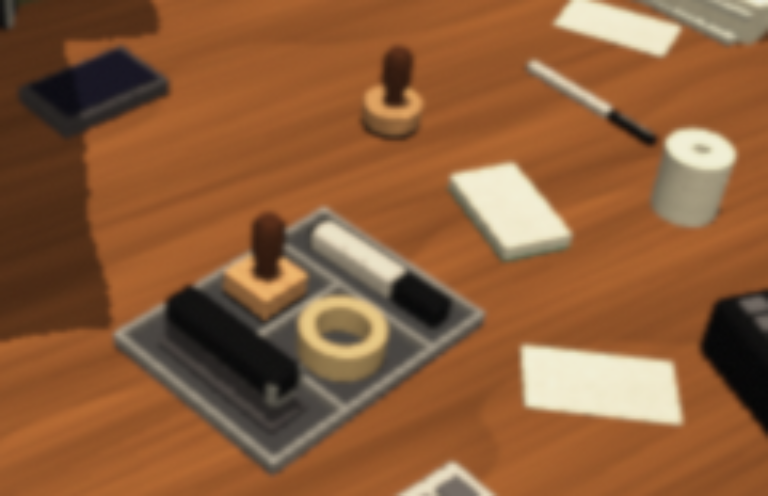

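All four are in their bays at the right heights, and the look-alikes are untouched. Handing in.

```bash
python3 -c "
from cell import order; print(order.job_done())"
```

```text
the job is handed in; nothing more can be done
None
```

I put the stapler, marker, tape and square stamp in their bays, left the look-alikes untouched, and handed the job in at about 26 s; the last camera check showed all four seated, but no verdict came back.

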